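# Step-order check of a prosthetic foot's load pins

### The arm

A 6-joint arm with a two-finger parallel gripper is mounted at the origin on the work surface. World frame = base frame: x ahead of the robot, y to its left, z up, the work surface at z = 0. Lengths are in m, angles in rad, forces in N, time in s.
With the tool pointing down it reaches from about 0.35 to 0.95 m from the base axis. Payload 17.4 kg.
Tool frame: the origin (TCP) lies at the very end of the fingers, on their centre line; the grasp point (between the pads) lies 19 mm behind it; z points along the fingers, y is the line along which they close (so a half turn about z gives the same grasp; the last joint's range is limited). The gripper opens to 93 mm and grips with 3 to 60 N. Pads are 15 mm wide; open, the fingers measure 128 mm over their backs; the gripper's body (75 mm by 188 mm) begins 65 mm behind the grasp point.
Start: joints at [-1.322, 0.116, 1.442, -0, 1.584, -0.038], TCP at [0.191, -0.647, 0.219] pointing down, gripper open.
Joint ranges: [-2.83, 2.83], [-0.83, 2.19], [0.07, 2.5], [-1.14, 4.28], [0.01, 3], [-2.97, 2.97]. Speed limits (rad/s): [1.89, 1.89, 2.22, 3.14, 3.14, 3.14].

### API

Orientations are given as a rotation vector (axis times angle).
In Python, from rig import manip gives the robot as it stands.
- The arm moves only by the tool step_arm, never from a script. Its argument "steps" is a list of rows, each an object with "dp": the shift along the tool's x, y, z normalised to -1 to 1, where 1 is 0.15 m, a list of three; "twist": the turn, a rotation vector about the tool's x, y, z normalised to -1 to 1, where 1 is pi rad, a list of three; "jaw": the closure, from 0 (fully open) to 1 (shut). A call has 1 to 5 rows; each row is the pose to reach, as a shift and turn from the pose commanded when the call began, along the tool's axes at that moment, turning the shorter way round; what a row does not reach only later rows make up. A row lasts 1/10 s, in which the tool goes at most 50 mm and 8.59 degrees, less where a joint would pass 70% of its speed; a pose out of reach is approached as far as the arm can. A call with a number of a shift or a turn outside -1 to 1 is refused whole. A call with a gripper value outside its range is refused whole. The fingers move at their own pace and stop on an object; the grip force is fixed at half the most. Time passes only in rows, so rows that repeat a pose let the fingers close. It gives the time, the measured TCP pose, the force, the opening and the grip force at its end, in the units of the state.
- manip.get_state(): the state, without advancing time (a new reading comes with each control period).
- manip.capture(name): name is "scene" or "top" or "wrist"; returns the picture (400x640x3 uint8, red, green, blue); there is no depth.
- manip.camera_model(name): a dict with "fx", "fy", "cx", "cy" (pixels), "k1" (the pictures are not rectified: a ray, as slopes to the right and down, at radius r is drawn at 1 + k1 r^2 times it, then the intrinsics apply), "world_from_camera" (4x4, takes a point from camera to world coordinates); the wrist camera has in their place "mount" (4x4, takes a point from camera to tool coordinates, whose origin is the TCP and whose axes are the flange's). Camera axes: x right, y up, looking along -z (the intrinsics and any distortion apply to the point x, -y, -z); pixel columns grow to the right and rows downward; lengths in m; the calibration is good to about 2 mm. A picture is of the moment at which its call begins: read the wrist's pose just before it. camera_model takes no time and is no camera call.
- manip.job_done(): hands the job in; it is judged then, once.
The state is a dict: "t": time; "joint_positions": joint angles; "qd": joint speeds; "joint_efforts": joint torques, N m; "tool_pos": TCP position; "ee_rot": TCP orientation; "force": force on the tool from outside, world axes, zero at the start; "wrist_torque": the same for the moment, N m; "finger_gap": finger opening in m; "grasp_force": force on a finger pad.
Only numpy, scipy, OpenCV 4.12 (cv2) and the standard library are available. Lean on these libraries where they do the work, as an engineer would, in place of code of your own. Each camera call takes 0.05 s, during which the arm holds its last target. There are 200 camera calls.

### The job

Check the load pins in the upturned sole of the prosthetic foot in the order of a step: with the fingertips press the white heel pin, then the yellow outer-ball pin, then the blue big-toe pin, each lightly until it has sunk at least a third of its travel and stays down. Leave the two red pins out, press gently (never hard against a pin's stop), do not shift or lift the foot, and leave the other things on the bench where they are.

Things in the scene. Friction and masses are not known exactly. Their poses are not given: they have to be found in the camera images.
- foot: left prosthetic foot plate, black, sole up on a low aluminium stand, loose on the table (about 1.4 kg, 261 mm long, 130 mm at its widest). Origin: centre of the stand's underside, on the table; x points to the toes, y to the big-toe side, z up. The flat sole face is 50 mm above the table. It carries five spring-and-friction pins; neighbours are at least 64 mm apart, centre to centre.
- heel_top (a point): white round cap, 24 mm across, at the heel. This point is the centre of its flat top, 72 mm above the table and 22 mm above the sole when fully out; in the foot's frame it stands at x -95, y 0 mm. It moves down with the cap.
- outer_top (a point): yellow round cap, 24 mm across, at the outer (little-toe) side of the ball. This point is the centre of its flat top, 72 mm above the table and 22 mm above the sole when fully out; in the foot's frame it stands at x 40, y -34 mm. It moves down with the cap.
- toe_top (a point): blue round cap, 24 mm across, at the big toe. This point is the centre of its flat top, 72 mm above the table and 22 mm above the sole when fully out; in the foot's frame it stands at x 104, y 30 mm. It moves down with the cap.
- arch_top (a point): red round cap, 24 mm across, in the arch; must be left out. This point is the centre of its flat top, 72 mm above the table and 22 mm above the sole when fully out; in the foot's frame it stands at x -25, y 0 mm. It moves down with the cap.
- inner_top (a point): red round cap, 24 mm across, at the inner (big-toe) side of the ball; must be left out. This point is the centre of its flat top, 72 mm above the table and 22 mm above the sole when fully out; in the foot's frame it stands at x 40, y 34 mm. It moves down with the cap.
- heel (a joint): how far the white heel pin has sunk, m: 0 fully out, 0.016 at its hard stop. It starts anywhere from 0 to 0.002. It slides straight down, starts to give at about 3.5 N, needs about 5 N at half way and 7 N at the stop, and stays where it is left; a push over 20 N would damage it.
- outer (a joint): how far the yellow outer-ball pin has sunk, m: 0 fully out, 0.016 at its hard stop. It starts anywhere from 0 to 0.002. It slides straight down, starts to give at about 3.5 N, needs about 5 N at half way and 7 N at the stop, and stays where it is left; a push over 20 N would damage it.
- toe (a joint): how far the blue big-toe pin has sunk, m: 0 fully out, 0.016 at its hard stop. It starts anywhere from 0 to 0.002. It slides straight down, starts to give at about 3.5 N, needs about 5 N at half way and 7 N at the stop, and stays where it is left; a push over 20 N would damage it.
- arch (a joint): how far the red arch pin has sunk, m: 0 fully out, 0.016 at its hard stop. It starts anywhere from 0 to 0.002. It slides straight down, starts to give at about 3.5 N, needs about 5 N at half way and 7 N at the stop, and stays where it is left; a push over 20 N would damage it.
- inner (a joint): how far the red inner-ball pin has sunk, m: 0 fully out, 0.016 at its hard stop. It starts anywhere from 0 to 0.002. It slides straight down, starts to give at about 3.5 N, needs about 5 N at half way and 7 N at the stop, and stays where it is left; a push over 20 N would damage it.
- adapter: loose steel tube adapter standing beside the foot's arch on the big-toe side, 44 mm across, 50 mm tall; origin under its centre. Leave alone.
- collar: loose aluminium clamp ring lying beside the foot on the little-toe side, 44 mm across, 25 mm tall; origin under its centre. Leave alone.
- knee: loose black knee-joint block, 45 x 40 mm, 87 mm tall with its steel stud; origin under its centre. Leave alone.
- driver: loose screwdriver with red handle lying on the table, under 40 mm tall, about 200 mm long; origin under its middle, x along it to the tip. Leave alone.
- pylon: loose aluminium tube standing upright, 30 mm across, 100 mm tall; origin under its centre. Leave alone.
- cap: loose open red cup, 64 mm across, 40 mm tall; origin under its centre. Leave alone.
- carton: loose white carton 70 x 110 x 55 mm; origin under its centre. Leave alone.

How it is judged:
By the outcome, as a careful person would: the job done as asked, in the order asked, and still so for the second after the job is handed in, with the robot touching nothing.
It also fails if it takes over 45 s, if anything falls off the work surface, if the arm or the gripper's body presses on something with over 40 N, if the wrist force passes 120 N, or if a joint passes its speed limit or range.

## Working session

There is one attempt and no reset: what is moved stays moved. The work goes in short steps, Python scripts to look and compute and a tool call to move; the robot and the scene stay as the last step left them, time stands still between calls to the robot, and variables do not carry over. Pictures are saved under pics/ and viewed, at most 10 in all, crops included, and the job is handed in when it is done.

Besides the shell and the picture viewer there is one more tool, called in YAML: its name, and indented under it one key for each argument. step_arm: Moves the arm, as the interface text tells. Scaled input: -1 to 1 covers 0.15 m each way for a shift and pi rad each way for a turn. Its arguments: {"type":"object","properties":{"steps":{"type":"array"}},"required":["steps"]}

```bash
mkdir -p pics; cat > h.py <<'E'
import numpy as np, cv2
from rig import manip
from scipy.spatial.transform import Rotation as R
def shot(n,f):
    s=manip.get_state(); im=manip.capture(n); cv2.imwrite('pics/'+f,im[:,:,::-1]); return s,im
def ray(n,u,v,s=None):
    c=manip.camera_model(n); d=np.array([(u-c['cx'])/c['fx'],(v-c['cy'])/c['fy']]); q=d.copy()
    for _ in range(20): q=d/(1+c['k1']*(q@q))
    if n=='wrist':
        T=np.eye(4);T[:3,:3]=R.from_rotvec(s['ee_rot']).as_matrix();T[:3,3]=s['tool_pos'];T=T@np.array(c['mount'])
    else: T=np.array(c['world_from_camera'])
    return T[:3,3],T[:3,:3]@np.array([q[0],-q[1],-1])
def onz(n,u,v,z,s=None):
    o,d=ray(n,u,v,s); return o+d*(z-o[2])/d[2]
E
python3 - <<'E'
from h import *
s,a=shot('top','top0.png'); _,b=shot('scene','scene0.png')
print(s)
for n in('top','scene'):print(manip.camera_model(n))
print(manip.camera_model('wrist'))
E
```

```text
{'t': 0.0, 'joint_positions': array([-1.32178637e+00,  1.16488001e-01,  1.44226376e+00, -1.97030730e-05,
        1.58397597e+00, -3.78076990e-02]), 'qd': array([-8.42877533e-04, -3.32313297e-05, -7.03702038e-04, -9.92720398e-04,
        6.77850586e-04,  2.39573919e-04]), 'joint_efforts': array([-7.67119724e-03, -7.21289349e+01, -6.22622037e+01,  7.74303102e-02,
        2.39297625e-02, -1.34533966e-04]), 'tool_pos': array([ 0.19089041, -0.6472397 ,  0.21790475]), 'ee_rot': array([-3.10822777e+00, -4.48828015e-01,  2.18631123e-04]), 'force': array([ 0.15151369, -0.21420204,  0.71772521]), 'wrist_torque': array([0.00249066, 0.00976176, 0.03901549]), 'grasp_force': 0.0, 'finger_gap': 0.09295190103286591}
{'fx': 409.69151056909806, 'fy': 409.69151056909806, 'cx': 329.2270884106119, 'cy': 203.63859597463937, 'k1': -0.03346737303839711, 'world_from_camera': array([[ 0.02268848,  0.98593087, -0.1656066 ,  0.31608396],
       [-0.99968785,  0.02064042, -0.01407779,  0.02006259],
       [-0.01046154,  0.16587431,  0.98609141,  1.13728813],
       [ 0.        ,  0.        ,  0.        ,  1.    
[... 191 characters left out ...]
659,  0.47285698,  1.045901  ],
       [ 0.54551508, -0.42776528,  0.72071503,  0.87198268],
       [ 0.0061749 ,  0.86196621,  0.50692812,  0.68735509],
       [ 0.        ,  0.        ,  0.        ,  1.        ]])}
{'fx': 333.67894380228796, 'fy': 333.67894380228796, 'cx': 315.48066742434963, 'cy': 205.60274745593634, 'k1': -0.05964622987959591, 'mount': array([[-8.50729467e-04,  9.70437479e-01,  2.41351145e-01,
         6.76274713e-02],
       [ 9.99999638e-01,  8.25639096e-04,  2.05087225e-04,
         2.04736339e-04],
       [-2.44611702e-07,  2.41351232e-01, -9.70437830e-01,
        -1.66874507e-01],
       [ 0.00000000e+00,  0.00000000e+00,  0.00000000e+00,
         1.00000000e+00]])}
```

View pics/top0.png

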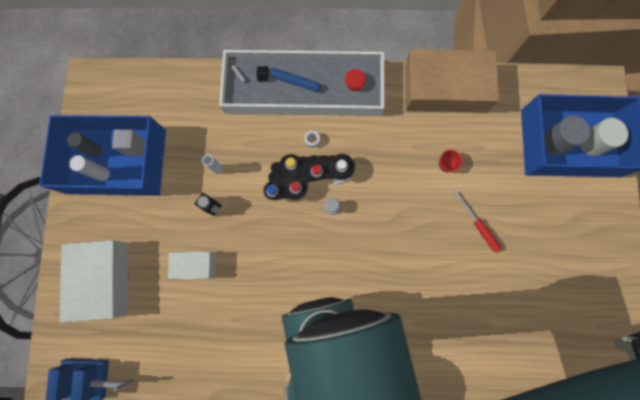

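View pics/scene0.png

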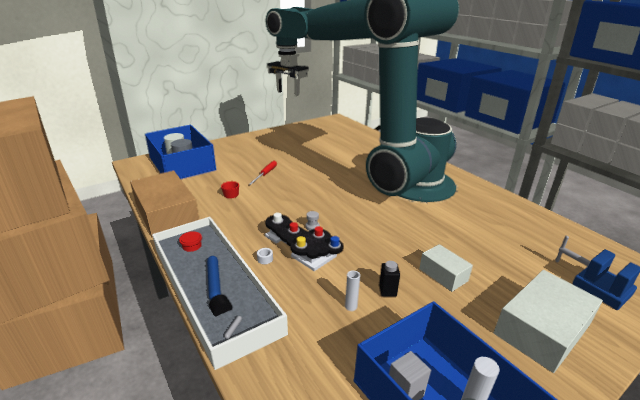

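Top view: white heel (342,165), red arch (317,170), yellow (290,162), red inner (295,187), blue toe (271,190). The toes point to world +y.

```bash
cat >> h.py <<'E'
def blobs(im,box):
    u0,u1,v0,v1=box; hsv=cv2.cvtColor(im[v0:v1,u0:u1],cv2.COLOR_RGB2HSV); out={}
    for n,l,h in [('white',(0,0,170),(180,50,255)),('yellow',(18,110,110),(35,255,255)),('blue',(100,120,60),(130,255,255)),('red',(0,140,80),(8,255,255)),('red2',(172,140,80),(180,255,255))]:
        m=cv2.inRange(hsv,l,h); k,_,st,ce=cv2.connectedComponentsWithStats(m)
        out[n]=[(int(st[i,4]),(ce[i]+[u0,v0]).round(1).tolist()) for i in range(1,k) if st[i,4]>25]
    return out
F={'heel':(-95,0),'outer':(40,-34),'toe':(104,30),'arch':(-25,0),'inner':(40,34)}
def fit(p):
    "rigid fit foot->world xy of measured dict name->(x,y)"
    a=np.array([F[k] for k in p])/1e3; b=np.array([p[k][:2] for k in p]); ca,cb=a.mean(0),b.mean(0)
    z=((b-cb)@[1,1j])@np.conj((a-ca)@[1,1j]); th=np.angle(z); M=np.array([[np.cos(th),-np.sin(th)],[np.sin(th),np.cos(th)]])
    t=cb-M@ca; print('yaw',th,'t',t,'res mm',((a@M.T+t-b)*1e3).round(1).tolist())
    return {k:M@(np.array(v)/1e3)+t for k,v in F.items()}
E
python3 - <<'E'
from h import *
im=cv2.imread('pics/top0.png')[:,:,::-1].copy(); print(blobs(im,(262,358,150,202)))
im=cv2.imread('pics/scene0.png')[:,:,::-1].copy(); print(blobs(im,(265,345,208,255)))
p={k:onz('top',u,v,.071) for k,(u,v) in dict(heel=(342,165),outer=(290,162),toe=(271.5,189.5),arch=(317,170),inner=(295,187)).items()}
q=fit(p);print(q)
s=manip.get_state(); print(R.from_rotvec(s['ee_rot']).as_matrix().round(3))
E
```

```text
{'white': [(54, [341.1, 164.3])], 'yellow': [(73, [290.0, 161.5])], 'blue': [(70, [270.6, 188.7])], 'red': [(56, [316.1, 168.9]), (56, [294.6, 185.6])], 'red2': []}
{'white': [(49, [312.9, 213.8]), (60, [278.0, 217.1]), (35, [268.2, 250.9])], 'yellow': [(75, [269.7, 211.2]), (133, [293.2, 212.1]), (211, [329.6, 223.0]), (69, [340.1, 212.3]), (85, [301.0, 241.0])], 'blue': [(79, [334.3, 241.0])], 'red': [(70, [293.3, 226.3]), (67, [318.4, 230.9])], 'red2': []}
yaw 1.785454874267929 t [0.5808762  0.09556173] res mm [[0.2, -0.7], [-0.9, -1.5], [-0.7, 1.1], [0.4, 1.0], [1.0, 0.0]]
{'heel': array([0.60111251, 0.00274206]), 'outer': array([0.60557532, 0.14188617]), 'toe': array([0.52941129, 0.19078443]), 'arch': array([0.58620155, 0.0711355 ]), 'inner': array([0.53913598, 0.12740123])}
[[ 0.959  0.283 -0.   ]
 [ 0.283 -0.959  0.001]
 [ 0.    -0.001 -1.   ]]
```

step_arm:
  steps:
    - {"dp": [0.24, -0.21, 0], "twist": [0, 0, 0], "jaw": 1}
    - {"dp": [0.48, -0.42, 0], "twist": [0, 0, 0], "jaw": 1}
    - {"dp": [0.72, -0.63, 0], "twist": [0, 0, 0], "jaw": 1}
    - {"dp": [0.96, -0.84, 0], "twist": [0, 0, 0], "jaw": 1}
    - {"dp": [1, -0.88, 0], "twist": [0, 0, 0], "jaw": 1}

```text
t: 0.6
tool_pos: [0.2994, -0.4752, 0.2189]
ee_rot: [-3.109, -0.453, -0.001]
force: [0.6, 0.6, 0.9]
finger_gap: 0.0578
grasp_force: 0.0
```

step_arm:
  steps:
    - {"dp": [0.24, -0.21, 0], "twist": [0, 0, 0], "jaw": 1}
    - {"dp": [0.48, -0.42, 0], "twist": [0, 0, 0], "jaw": 1}
    - {"dp": [0.72, -0.63, 0], "twist": [0, 0, 0], "jaw": 1}
    - {"dp": [0.96, -0.84, 0], "twist": [0, 0, 0], "jaw": 1}
    - {"dp": [1, -0.88, 0], "twist": [0, 0, 0], "jaw": 1}

```text
t: 1.1
tool_pos: [0.4056, -0.3065, 0.2187]
ee_rot: [-3.108, -0.454, -0.001]
force: [0.5, 0.1, -1.0]
finger_gap: 0.0177
grasp_force: 0.0
```

step_arm:
  steps:
    - {"dp": [0.24, -0.21, 0], "twist": [0, 0, 0], "jaw": 1}
    - {"dp": [0.48, -0.42, 0], "twist": [0, 0, 0], "jaw": 1}
    - {"dp": [0.72, -0.63, 0], "twist": [0, 0, 0], "jaw": 1}
    - {"dp": [0.96, -0.84, 0], "twist": [0, 0, 0], "jaw": 1}
    - {"dp": [1, -0.88, 0], "twist": [0, 0, 0], "jaw": 1}

```text
t: 1.6
tool_pos: [0.5121, -0.1377, 0.2182]
ee_rot: [-3.108, -0.453, 0.0]
force: [0.4, -0.7, -0.1]
finger_gap: 0.0004
grasp_force: 0.0
```

step_arm:
  steps:
    - {"dp": [0.2, -0.18, 0.07], "twist": [0, 0, 0], "jaw": 1}
    - {"dp": [0.42, -0.38, 0.15], "twist": [0, 0, 0], "jaw": 1}
    - {"dp": [0.64, -0.56, 0.22], "twist": [0, 0, 0], "jaw": 1}
    - {"dp": [0.84, -0.74, 0.3], "twist": [0, 0, 0], "jaw": 1}
    - {"dp": [0.84, -0.74, 0.3], "twist": [0, 0, 0], "jaw": 1}

```text
t: 2.1
tool_pos: [0.6009, 0.0037, 0.171]
ee_rot: [-3.108, -0.452, 0.005]
force: [-0.4, 0.2, -0.5]
finger_gap: 0.0005
grasp_force: 0.0
```

```bash
python3 - <<'E'
from h import *
s,im=shot('wrist','w1.png'); print(s['tool_pos'],s['force'],s['finger_gap'],s['t'])
E
```

```text
[0.60085046 0.00371966 0.1709641 ] [-0.44656644  0.24474566 -0.45629036] 0.0005210248768166704 2.1
```

View pics/w1.png

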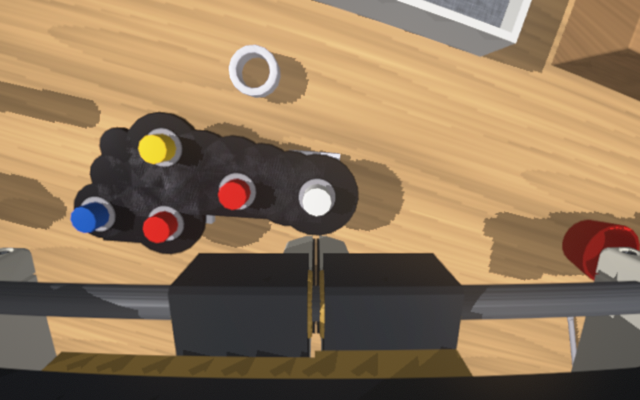

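Wrist view: white cap (316,202), arch red (232,195), inner red (156,230), yellow (153,150), blue (84,220); foot is clear of the fingers.

```bash
cat >> h.py <<'E'
def go(p,s):
    d=R.from_rotvec(s['ee_rot']).as_matrix().T@(np.array(p)-s['tool_pos']); return (d/.15).round(3)
E
python3 - <<'E'
from h import *
s=manip.get_state()
im=cv2.imread('pics/w1.png')[:,:,::-1].copy(); b=blobs(im,(65,345,125,245)); print(b)
px=dict(heel=(316,201),outer=(153,150),toe=(84,220),arch=(232,195),inner=(156,230))
q=fit({k:onz('wrist',u,v,.071,s) for k,(u,v) in px.items()});print(q)
for k in('heel','outer','toe'): print(k,go([*q[k],.085],s))
cv2.imwrite('pics/w1c.png',cv2.resize(im[120:250,60:360,::-1],None,fx=2.6,fy=2.6,interpolation=cv2.INTER_CUBIC))
E
```

```text
{'white': [(62, [161.6, 131.7]), (58, [332.9, 154.5]), (30, [164.5, 163.2]), (96, [233.6, 178.2]), (814, [314.7, 198.5]), (64, [93.0, 200.3]), (77, [161.4, 210.2])], 'yellow': [(26, [71.1, 128.8]), (908, [156.1, 148.3]), (28, [71.9, 152.1])], 'blue': [(841, [89.2, 217.0])], 'red': [(738, [233.4, 194.3]), (817, [159.2, 227.0])], 'red2': []}
yaw 1.7926313086619334 t [0.58398964 0.0952058 ] res mm [[0.0, -0.4], [0.2, 0.7], [-0.1, -0.2], [-0.6, 0.1], [0.4, -0.2]]
{'heel': array([0.60489154, 0.00253374]), 'outer': array([0.60835568, 0.14170629]), 'toe': array([0.53184269, 0.19005671]), 'arch': array([0.58949014, 0.07081841]), 'inner': array([0.54202199, 0.12674493])}
heel [0.032 0.006 0.58 ]
outer [ 0.318 -0.877  0.58 ]
toe [-0.079 -1.331  0.581]
```

View pics/w1c.png

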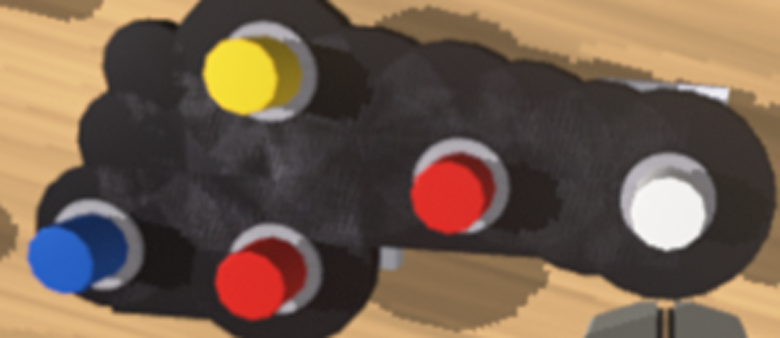

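step_arm:
  steps:
    - {"dp": [0.03, 0.005, 0.25], "twist": [0, 0, 0], "jaw": 1}
    - {"dp": [0.03, 0.005, 0.45], "twist": [0, 0, 0], "jaw": 1}
    - {"dp": [0.03, 0.005, 0.58], "twist": [0, 0, 0], "jaw": 1}
    - {"dp": [0.03, 0.005, 0.6], "twist": [0, 0, 0], "jaw": 1}
    - {"dp": [0.03, 0.005, 0.6], "twist": [0, 0, 0], "jaw": 1}

```text
t: 2.65
tool_pos: [0.6044, 0.001, 0.0841]
ee_rot: [3.109, 0.447, -0.0]
force: [0.0, 0.0, -0.0]
finger_gap: 0.0006
grasp_force: 0.0
```

step_arm:
  steps:
    - {"dp": [0, 0, 0.015], "twist": [0, 0, 0], "jaw": 1}
    - {"dp": [0, 0, 0.03], "twist": [0, 0, 0], "jaw": 1}
    - {"dp": [0, 0, 0.045], "twist": [0, 0, 0], "jaw": 1}
    - {"dp": [0, 0, 0.06], "twist": [0, 0, 0], "jaw": 1}
    - {"dp": [0, 0, 0.07], "twist": [0, 0, 0], "jaw": 1}

```text
t: 3.15
tool_pos: [0.6045, 0.0024, 0.0731]
ee_rot: [3.109, 0.449, 0.0]
force: [-1.1, 0.5, 0.1]
finger_gap: 0.0003
grasp_force: 0.0
```

step_arm:
  steps:
    - {"dp": [0, 0, 0], "twist": [0, 0, 0], "jaw": 1}
    - {"dp": [0, 0, 0.007], "twist": [0, 0, 0], "jaw": 1}
    - {"dp": [0, 0, 0.014], "twist": [0, 0, 0], "jaw": 1}
    - {"dp": [0, 0, 0.014], "twist": [0, 0, 0], "jaw": 1}
    - {"dp": [0, 0, 0.014], "twist": [0, 0, 0], "jaw": 1}

```text
t: 3.65
tool_pos: [0.6046, 0.0024, 0.0711]
ee_rot: [3.109, 0.449, 0.0]
force: [0.5, -0.1, 0.1]
finger_gap: 0.0003
grasp_force: 0.3
```

step_arm:
  steps:
    - {"dp": [0, 0, 0.007], "twist": [0, 0, 0], "jaw": 1}
    - {"dp": [0, 0, 0.014], "twist": [0, 0, 0], "jaw": 1}
    - {"dp": [0, 0, 0.02], "twist": [0, 0, 0], "jaw": 1}
    - {"dp": [0, 0, 0.02], "twist": [0, 0, 0], "jaw": 1}
    - {"dp": [0, 0, 0.02], "twist": [0, 0, 0], "jaw": 1}

```text
t: 4.15
tool_pos: [0.6046, 0.0024, 0.068]
ee_rot: [-3.109, -0.449, -0.0]
force: [0.0, 0.7, 2.2]
finger_gap: 0.0007
grasp_force: 1.2
```

step_arm:
  steps:
    - {"dp": [0, 0, 0.007], "twist": [0, 0, 0], "jaw": 1}
    - {"dp": [0, 0, 0.014], "twist": [0, 0, 0], "jaw": 1}
    - {"dp": [0, 0, 0.02], "twist": [0, 0, 0], "jaw": 1}
    - {"dp": [0, 0, 0.02], "twist": [0, 0, 0], "jaw": 1}
    - {"dp": [0, 0, 0.02], "twist": [0, 0, 0], "jaw": 1}

```text
t: 4.65
tool_pos: [0.6046, 0.0023, 0.065]
ee_rot: [-3.109, -0.449, -0.0]
force: [0.4, 0.9, 2.2]
finger_gap: 0.0006
grasp_force: 1.1
```

step_arm:
  steps:
    - {"dp": [0, 0, 0.007], "twist": [0, 0, 0], "jaw": 1}
    - {"dp": [0, 0, 0.013], "twist": [0, 0, 0], "jaw": 1}
    - {"dp": [0, 0, 0.013], "twist": [0, 0, 0], "jaw": 1}

```text
t: 4.95
tool_pos: [0.6046, 0.0024, 0.0631]
ee_rot: [-3.109, -0.449, -0.0]
force: [1.4, 0.8, 3.1]
finger_gap: 0.0009
grasp_force: 1.7
```

```bash
python3 - <<'E'
from h import *
s,im=shot('wrist','w2.png'); print(s['tool_pos'],s['force'])
_,im2=shot('scene','s2.png')
cv2.imwrite('pics/s2c.png',cv2.resize(im2[170:270,230:360,::-1],None,fx=5,fy=5,interpolation=cv2.INTER_CUBIC))
print(manip.get_state()['force'])
E
```

```text
[0.60455817 0.00237046 0.06306074] [1.44881244 0.83312023 3.13583925]
[2.25659696 0.88204708 2.47858096]
```

View pics/s2c.png

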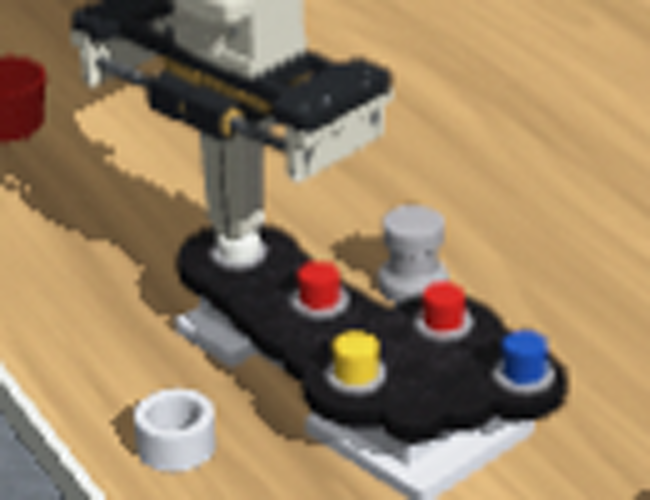

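White pin visibly sunk about halfway, foot in place. Lift and shift to the yellow.

step_arm:
  steps:
    - {"dp": [0, 0, -0.08], "twist": [0, 0, 0], "jaw": 1}
    - {"dp": [0, 0, -0.2], "twist": [0, 0, 0], "jaw": 1}
    - {"dp": [0, 0, -0.3], "twist": [0, 0, 0], "jaw": 1}
    - {"dp": [0, 0, -0.4], "twist": [0, 0, 0], "jaw": 1}
    - {"dp": [0.05, -0.15, -0.4], "twist": [0, 0, 0], "jaw": 1}

```text
t: 5.55
tool_pos: [0.6062, 0.0247, 0.1262]
ee_rot: [3.109, 0.446, 0.005]
force: [0.3, 0.3, -0.5]
finger_gap: 0.0003
grasp_force: 0.0
```

step_arm:
  steps:
    - {"dp": [0.08, -0.24, 0], "twist": [0, 0, 0], "jaw": 1}
    - {"dp": [0.16, -0.48, 0], "twist": [0, 0, 0], "jaw": 1}
    - {"dp": [0.235, -0.735, 0], "twist": [0, 0, 0], "jaw": 1}
    - {"dp": [0.235, -0.735, 0], "twist": [0, 0, 0], "jaw": 1}
    - {"dp": [0.235, -0.735, 0], "twist": [0, 0, 0], "jaw": 1}

```text
t: 6.05
tool_pos: [0.6079, 0.1424, 0.1235]
ee_rot: [3.109, 0.451, -0.0]
force: [0.0, -0.1, -0.1]
finger_gap: 0.0002
grasp_force: 0.0
```

```bash
python3 - <<'E'
from h import *
s,im=shot('wrist','w3.png'); print(s['tool_pos'],s['force'])
print(blobs(im,(60,640,60,260)))
print(go([.6084,.1417,.078],s))
E
```

```text
[0.60786857 0.14236326 0.1234951 ] [ 0.00397024 -0.06304083 -0.09977914]
{'white': [(278, [625.5, 65.6]), (1701, [410.0, 123.6]), (146, [260.4, 187.6]), (119, [300.2, 207.1]), (66, [481.3, 213.8]), (43, [627.2, 249.6]), (178, [611.5, 255.9])], 'yellow': [(49, [530.3, 107.4]), (26, [559.7, 117.9]), (121, [229.4, 179.6]), (26, [162.0, 196.3]), (125, [218.6, 205.8]), (46, [194.4, 203.9]), (1027, [314.6, 219.2]), (163, [212.8, 218.9])], 'blue': [], 'red': [(36, [396.2, 251.2])], 'red2': []}
[0.002 0.005 0.303]
```

View pics/w3.png

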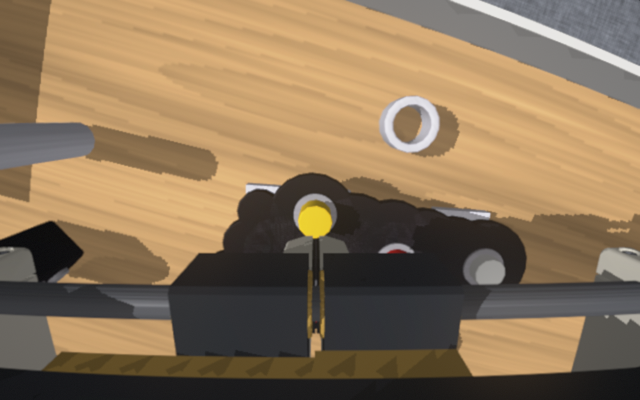

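Yellow cap at (315,221), directly ahead of the fingertips; white visibly lower at (490,268). Descend.

step_arm:
  steps:
    - {"dp": [0.002, 0.005, 0.12], "twist": [0, 0, 0], "jaw": 1}
    - {"dp": [0.002, 0.005, 0.24], "twist": [0, 0, 0], "jaw": 1}
    - {"dp": [0.002, 0.005, 0.31], "twist": [0, 0, 0], "jaw": 1}
    - {"dp": [0.002, 0.005, 0.33], "twist": [0, 0, 0], "jaw": 1}
    - {"dp": [0.002, 0.005, 0.33], "twist": [0, 0, 0], "jaw": 1}

```text
t: 6.6
tool_pos: [0.6082, 0.1408, 0.0728]
ee_rot: [3.109, 0.448, -0.002]
force: [1.0, 0.0, 0.6]
finger_gap: 0.0005
grasp_force: 0.0
```

step_arm:
  steps:
    - {"dp": [0, 0, 0.01], "twist": [0, 0, 0], "jaw": 1}
    - {"dp": [0, 0, 0.02], "twist": [0, 0, 0], "jaw": 1}
    - {"dp": [0, 0, 0.03], "twist": [0, 0, 0], "jaw": 1}
    - {"dp": [0, 0, 0.04], "twist": [0, 0, 0], "jaw": 1}
    - {"dp": [0, 0, 0.04], "twist": [0, 0, 0], "jaw": 1}

```text
t: 7.1
tool_pos: [0.6088, 0.1412, 0.0679]
ee_rot: [-3.109, -0.449, -0.002]
force: [0.8, 0.0, 1.9]
finger_gap: 0.0006
grasp_force: 1.3
```

step_arm:
  steps:
    - {"dp": [0, 0, 0.01], "twist": [0, 0, 0], "jaw": 1}
    - {"dp": [0, 0, 0.02], "twist": [0, 0, 0], "jaw": 1}
    - {"dp": [0, 0, 0.032], "twist": [0, 0, 0], "jaw": 1}
    - {"dp": [0, 0, 0.032], "twist": [0, 0, 0], "jaw": 1}
    - {"dp": [0, 0, 0.032], "twist": [0, 0, 0], "jaw": 1}

```text
t: 7.6
tool_pos: [0.6085, 0.1412, 0.0627]
ee_rot: [-3.109, -0.449, -0.0]
force: [1.9, 0.1, 3.4]
finger_gap: 0.0004
grasp_force: 1.4
```

step_arm:
  steps:
    - {"dp": [0, 0, -0.08], "twist": [0, 0, 0], "jaw": 1}
    - {"dp": [0, 0, -0.2], "twist": [0, 0, 0], "jaw": 1}
    - {"dp": [0, 0, -0.3], "twist": [0, 0, 0], "jaw": 1}
    - {"dp": [0, 0, -0.4], "twist": [0, 0, 0], "jaw": 1}
    - {"dp": [0, 0, -0.4], "twist": [0, 0, 0], "jaw": 1}

```text
t: 8.1
tool_pos: [0.6095, 0.1413, 0.1261]
ee_rot: [-3.109, -0.449, -0.006]
force: [0.1, 0.1, -0.8]
finger_gap: 0.0006
grasp_force: 0.0
```

step_arm:
  steps:
    - {"dp": [-0.13, -0.15, 0], "twist": [0, 0, 0], "jaw": 1}
    - {"dp": [-0.26, -0.3, 0], "twist": [0, 0, 0], "jaw": 1}
    - {"dp": [-0.397, -0.454, 0], "twist": [0, 0, 0], "jaw": 1}
    - {"dp": [-0.397, -0.454, 0], "twist": [0, 0, 0], "jaw": 1}
    - {"dp": [-0.397, -0.454, 0], "twist": [0, 0, 0], "jaw": 1}

```text
t: 8.6
tool_pos: [0.532, 0.1898, 0.1229]
ee_rot: [3.109, 0.45, 0.001]
force: [1.4, -0.0, -1.0]
finger_gap: 0.0004
grasp_force: 0.0
```

```bash
python3 - <<'E'
from h import *
s,im=shot('wrist','w4.png'); print(s['tool_pos'],s['force'])
print(blobs(im,(200,640,100,260)))
print(go([.5318,.19,.078],s))
E
```

```text
[0.53195923 0.18980017 0.12285798] [ 1.35838093 -0.01587895 -1.03329099]
{'white': [(455, [402.0, 131.3]), (153, [326.1, 124.6]), (396, [482.7, 184.3]), (1417, [580.1, 194.8]), (262, [305.0, 203.8]), (326, [389.6, 219.6]), (311, [616.1, 254.2])], 'yellow': [(1045, [413.1, 133.4])], 'blue': [(994, [312.9, 219.7])], 'red': [(1251, [498.9, 190.5]), (1077, [402.2, 230.8])], 'red2': []}
[-0.001 -0.002  0.299]
```

View pics/w4.png

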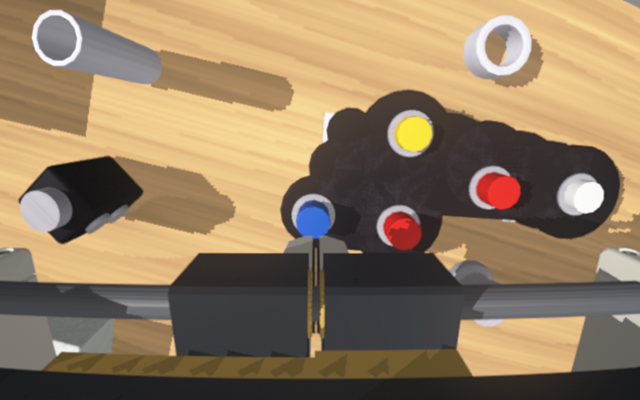

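Blue cap at (313,221) ahead of the fingers; yellow (413,133) sunk like white (585,197). Press blue the same way.

step_arm:
  steps:
    - {"dp": [0, 0, 0.12], "twist": [0, 0, 0], "jaw": 1}
    - {"dp": [0, 0, 0.24], "twist": [0, 0, 0], "jaw": 1}
    - {"dp": [0, 0, 0.3], "twist": [0, 0, 0], "jaw": 1}
    - {"dp": [0, 0, 0.325], "twist": [0, 0, 0], "jaw": 1}
    - {"dp": [0, 0, 0.325], "twist": [0, 0, 0], "jaw": 1}

```text
t: 9.15
tool_pos: [0.5323, 0.1894, 0.0739]
ee_rot: [3.109, 0.448, -0.001]
force: [-0.3, 0.8, 0.0]
finger_gap: 0.0006
grasp_force: 0.0
```

step_arm:
  steps:
    - {"dp": [0, 0, 0.01], "twist": [0, 0, 0], "jaw": 1}
    - {"dp": [0, 0, 0.02], "twist": [0, 0, 0], "jaw": 1}
    - {"dp": [0, 0, 0.03], "twist": [0, 0, 0], "jaw": 1}
    - {"dp": [0, 0, 0.04], "twist": [0, 0, 0], "jaw": 1}
    - {"dp": [0, 0, 0.04], "twist": [0, 0, 0], "jaw": 1}

```text
t: 9.65
tool_pos: [0.5324, 0.1897, 0.0683]
ee_rot: [-3.109, -0.449, -0.002]
force: [2.0, 0.1, 2.7]
finger_gap: 0.0005
grasp_force: 1.5
```

step_arm:
  steps:
    - {"dp": [0, 0, 0.01], "twist": [0, 0, 0], "jaw": 1}
    - {"dp": [0, 0, 0.02], "twist": [0, 0, 0], "jaw": 1}
    - {"dp": [0, 0, 0.035], "twist": [0, 0, 0], "jaw": 1}
    - {"dp": [0, 0, 0.035], "twist": [0, 0, 0], "jaw": 1}
    - {"dp": [0, 0, 0.035], "twist": [0, 0, 0], "jaw": 1}

```text
t: 10.15
tool_pos: [0.532, 0.1896, 0.0627]
ee_rot: [-3.109, -0.449, 0.001]
force: [2.3, 0.5, 2.5]
finger_gap: 0.0002
grasp_force: 1.3
```

step_arm:
  steps:
    - {"dp": [0, 0, -0.08], "twist": [0, 0, 0], "jaw": 1}
    - {"dp": [0, 0, -0.2], "twist": [0, 0, 0], "jaw": 1}
    - {"dp": [0, 0, -0.4], "twist": [0, 0, 0], "jaw": 1}
    - {"dp": [0, 0, -0.6], "twist": [0, 0, 0], "jaw": 1}
    - {"dp": [0, 0, -0.7], "twist": [0, 0, 0], "jaw": 1}

```text
t: 10.65
tool_pos: [0.5324, 0.1898, 0.1709]
ee_rot: [-3.109, -0.449, -0.003]
force: [0.4, 0.0, -0.3]
finger_gap: 0.0008
grasp_force: 0.0
```

step_arm:
  steps:
    - {"dp": [-0.25, 0, 0], "twist": [0, 0, 0], "jaw": 1}
    - {"dp": [-0.5, 0, 0], "twist": [0, 0, 0], "jaw": 1}
    - {"dp": [-0.5, 0, 0], "twist": [0, 0, 0], "jaw": 1}
    - {"dp": [-0.5, 0, 0], "twist": [0, 0, 0], "jaw": 1}

```text
t: 11.05
tool_pos: [0.4599, 0.1684, 0.168]
ee_rot: [-3.109, -0.449, -0.001]
force: [0.3, -0.4, 1.0]
finger_gap: 0.0005
grasp_force: 0.0
```

```bash
python3 - <<'E'
from h import *
s,im=shot('wrist','w5.png'); _,im2=shot('scene','s5.png'); print(s['tool_pos'],s['force'],s['t'])
a=cv2.resize(im2[170:270,250:360,::-1],None,fx=5,fy=5,interpolation=cv2.INTER_CUBIC)
cv2.imwrite('pics/s5c.png',a)
cv2.imwrite('pics/w5c.png',im[:,:,::-1])
E
```

```text
[0.459881   0.16835091 0.16803676] [ 0.31381569 -0.3981096   1.0379702 ] 11.05
```

View pics/s5c.png

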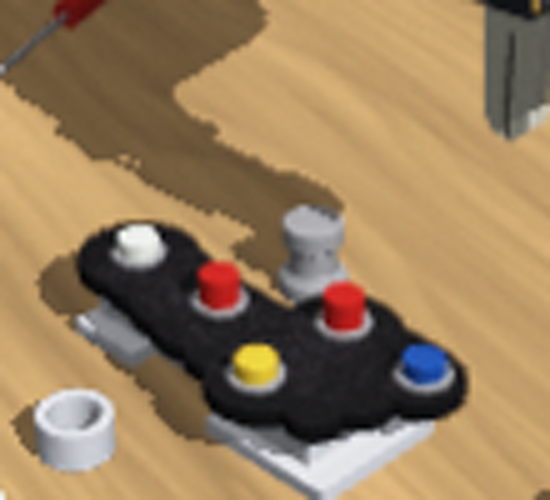

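View pics/w5c.png

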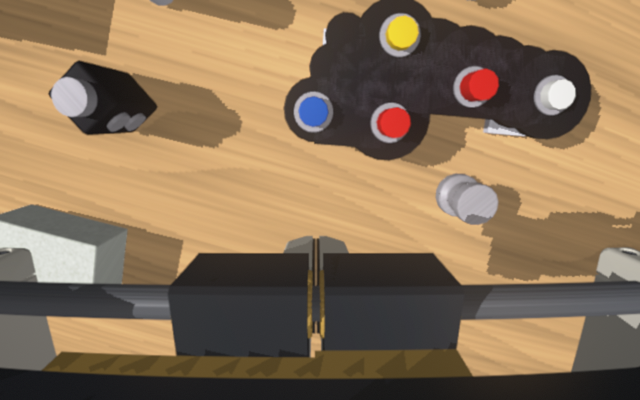

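White (140,245), yellow (257,365) and blue (425,363) are clearly about half sunk. Both reds are still out and nothing has shifted.

```bash
python3 -c "
from rig import manip
print(manip.job_done())"
```

```text
the job is handed in; nothing more can be done
None
```

I pressed the white heel, yellow outer-ball and blue big-toe pins in that order to about 9 mm of their 16 mm travel (judged from fingertip height). They stayed down, both red pins are still out, the last pictures show nothing shifted, and the job is handed in; no verdict came back.

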